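# Balance the rolling pin on its drying rest

## Robot

A 7-joint arm with a two-finger parallel gripper is mounted at the origin on a cart in front of the work surface, level with it; the furniture and walls round the work are solid. World frame = base frame: x ahead of the robot, y to its left, z up, the work surface at z = 0. Lengths are in m, angles in rad, forces in N, time in s.
With the tool pointing down it reaches from about 0.4 to 0.85 m from the base axis. Payload 4.5 kg.
Tool frame: the origin (TCP) lies at the centre of the arm's flange, where the gripper is bolted on; the fingertips stand 166 mm ahead of it and the grasp point (between the pads) lies 147 mm ahead of it (r.grip_depth is the distance from the TCP to the grasp point, in m); z points along the fingers, y is the line along which they close (so a half turn about z gives the same grasp; the last joint's range is limited). The gripper opens to 88 mm and grips with 3 to 60 N. Pads are 18 mm wide; open, the fingers measure 123 mm over their backs; the gripper's body (75 mm by 187 mm) begins 45 mm behind the grasp point.
Start: joints at [-1.235, 0.689, -0.195, 1.565, 0.157, 0.902, -0.215], TCP at [0.186, 0.597, 0.405] pointing down, gripper open.
Joint ranges: [-3.01, 3.01], [-0.46, 2.08], [-1.47, 1.51], [0.13, 2.56], [-1, 4.14], [0.04, 2.09], [-2.66, 2.66]. Speed limits (rad/s): [2.57, 2.57, 3.14, 3.14, 3.14, 3.14, 3.14].

## Interface

Orientations are given as a unit quaternion [x, y, z, w].
In Python, from plant import status, cams, r, finder gives the robot as it stands.
- The arm moves only by the tool play_rows, never from a script. Its argument "rows" is a list of rows, each a list of 7 numbers: the opening in per cent of the stroke, from 0 (shut) to 100 (fully open), then the shift along the tool's x, y, z in m, then the turn, a rotation vector about the tool's x, y, z in degrees. A call has 1 to 8 rows; each row shifts and turns the commanded pose from where the row before left it, along the tool's axes as they then stand; what a row does not reach is not made up. A row lasts 1/8 s, in which the tool goes at most 62.5 mm and 10.7 degrees, less where a joint would pass 70% of its speed; a pose out of reach is approached as far as the arm can. A call with a gripper value outside its range is refused whole. The fingers move at their own pace and stop on an object; "grip_force" is the grip in N (left out, the last holds). Time passes only in rows, so rows that do not move let the fingers close. It gives the time, the measured TCP pose, the force, the opening and the grip force at its end, in the units of the state.
- status.get_state(): the state, without advancing time (a new reading comes with each control period).
- cams.snapshot(name): name is "side" or "top" or "wrist"; returns the picture (384x512x3 uint8, red, green, blue); there is no depth.
- cams.camera_params(name): a dict with "vfov" (degrees; the focal length in pixels is half the picture's height over the tangent of half this angle, whatever the lens; pixels are square), "cx", "cy" (the principal point, pixels), "R" (3x3) and "t" (3): a world point X has camera coordinates R X + t; the wrist camera has in their place "tool_from_camera" (4x4, takes a point from camera to tool coordinates, whose origin is the TCP and whose axes are the flange's). Camera axes: x right, y down, z forward; pixel columns grow to the right and rows downward; lengths in m; the calibration is good to about 2 mm. A picture is of the moment at which its call begins: read the wrist's pose just before it. camera_params takes no time and is no camera call.
- r.finish_job(): hands the job in; it is judged then, once.
Trained networks look in the newest picture that a camera, given by its name, has taken for a name from the list of things; names that differ only in an ending like _2 or _b are one class to them, and where a whole thing is asked for, a point or a joint stands for the part that bears it (a point fixed in the world has none). Each returns a list of dicts, best first, with "score" (0 to 1); they miss things now and then, are a little off and sometimes report something else, mostly with a low value. They report only what shows in the picture. A call takes as long as a camera call. They do not tell look-alikes from the thing itself.
- finder.spot_in(camera, label): "at" ([x, y, z] in m, in the coordinates of the camera as it stood for that picture, good to about 4 mm: the middle of the surface that is visible of it).
- finder.regions_of(camera, label): "mask" (384x512 bool, what is visible of it).
The state is a dict: "clock": time; "q": joint angles; "qd": joint speeds; "joint_torque": joint torques, N m; "tool_pos": TCP position; "eef_rot": TCP orientation; "contact_force": force on the tool from outside, world axes, zero at the start; "moment": the same for the moment, N m; "opening": opening from 0.0 (shut) to 1.0 (fully open); "finger_force": force on a finger pad.
Only numpy, scipy, OpenCV 4.12 (cv2) and the standard library are available. Lean on these libraries where they do the work, as an engineer would, in place of code of your own. Each camera call takes 0.05 s, during which the arm holds its last target. There are 200 camera calls.

## Task

The washed steel rolling pin has a hidden weight inside, so it rarely balances at its middle: lift it a little at trial points to feel where it balances, then lay it gently at that point in the saddle of the one-post drying rest and let go, so that it stays there level with both ends clear of the worktop. Do not let the pin tip steeply or fall, set it down lightly, and leave the tin, the spice jar and the mug where they are.

Things in the scene. Friction and masses are not known exactly. Their poses are not given: they have to be found in the camera images.
- rolling_pin: steel rolling pin lying on the worktop: a round tube, 28 mm in diameter, 240 mm long with its black square end caps (29 x 29 x 20 mm; both ends look alike). Origin under its middle, 14.5 mm below the tube's axis; x along the pin, z up. 0.43 to 0.61 kg, mostly a core weight fixed out of sight inside, so that it turns in a light grip if not held at its balance point.
- pin_middle (a point): the middle of the rolling pin, on the axis of its tube; axes as the pin's. The balance point lies on this axis, up to 75 mm from here towards either end, different each time.
- drying_rest: fixed wooden drying rest: a round foot of 84 mm diameter, and one post of 17 mm diameter that carries a saddle block; origin under the foot's centre on the worktop, z up, y along the saddle
- saddle (a point): centre of the bottom line of the rest's saddle, 100 mm over the worktop; z up. A V trough of dark rubber along its y: 24 mm long (y), 20 mm wide (narrower than the pin: fingers that hold the pin from above pass beside it), sides rising at 25 degrees to 4 mm. It gives 1 mm per 2.5 N (8 mm at most). A laid pin's axis lies 15.5 mm above this point; it stays level only if its balance point is over these 24 mm.
- tin: green tin, 75 mm in diameter, 58 mm high, standing on the worktop; origin under its centre
- spice_jar: spice jar with green lid, 46 mm in diameter, 106 mm high, standing on the worktop; origin under its centre
- mug: grey and white patterned mug, 85 mm in diameter, 128 mm over the handle, 82 mm high, standing on the worktop; origin under its centre
There are look-alikes about, which are no part of the job. Leave any pink look-alike of the drying_rest alone.

How it is judged:
By the outcome, as a careful person would: the job done as asked, in the order asked, and still so for the second after the job is handed in, with the robot touching nothing.
It also fails if it takes over 51 s, if anything falls off the work surface, if the arm or the gripper's body presses on something with over 40 N, if the wrist force passes 120 N, or if a joint passes its speed limit or range.

## Working session

There is one attempt and no reset: what is moved stays moved. The work goes in short steps, Python scripts to look and compute and a tool call to move; the robot and the scene stay as the last step left them, time stands still between calls to the robot, and variables do not carry over. Pictures are saved under pics/ and viewed, at most 10 in all, crops included, and the job is handed in when it is done.

Besides the shell and the picture viewer there is one more tool, called after ">>>" as name(argument=value, ...) on one line, values as JSON. play_rows: Moves the arm, as the interface text tells. Its arguments: {"type":"object","properties":{"rows":{"type":"array","items":{"type":"array","items":{"type":"number"}}},"grip_force":{"type":"number"}},"required":["rows"]}

```bash
mkdir -p pics
cat > h.py <<'E'
import numpy as np, cv2
from scipy.spatial.transform import Rotation as R
from plant import status, cams, r, finder
def world(cam,p,st=None):
    c=cams.camera_params(cam)
    if cam=='wrist':
        T=np.array(c['tool_from_camera']); q=T[:3,:3]@p+T[:3,3]
        return R.from_quat(st['eef_rot']).apply(q)+st['tool_pos']
    return np.array(c['R']).T@(np.array(p)-np.array(c['t']))
def f(c): return 192/np.tan(np.radians(c['vfov'])/2)
def plane(cam,uv,z,st=None):
    c=cams.camera_params(cam); F=f(c)
    d=np.array([(uv[0]-c['cx'])/F,(uv[1]-c['cy'])/F,1])
    o=world(cam,np.zeros(3),st); e=world(cam,d,st)-o
    return o+e*(z-o[2])/e[2]
E
python3 - <<'E'
from h import *
np.set_printoptions(precision=4,suppress=True)
s=status.get_state(); print(s)
for cam in ['top','side']:
    im=cams.snapshot(cam); cv2.imwrite(f'pics/{cam}1.png',im[:,:,::-1])
    for l in ['rolling_pin','drying_rest','tin','spice_jar','mug']:
        for d in finder.spot_in(cam,l)[:3]: print(cam,l,round(d['score'],2),world(cam,d['at']))
E
```

```text
{'clock': 0.0, 'q': array([-1.2352,  0.69  , -0.1945,  1.5664,  0.1573,  0.9025, -0.2151]), 'qd': array([-0.0009, -0.0002, -0.0001,  0.0008, -0.0006, -0.0005,  0.    ]), 'joint_torque': array([  0.0008, -52.7573,  -1.2666, -15.3429,  -0.0526,   0.0066,
         0.0002]), 'tool_pos': array([0.1857, 0.5964, 0.4039]), 'eef_rot': array([ 0.1503,  0.9886, -0.0009, -0.0001]), 'contact_force': array([ 0.3283, -0.1341, -0.4101]), 'moment': array([-0.0166, -0.0562,  0.0248]), 'finger_force': 0.0, 'opening': 0.9996791462486275}
top rolling_pin 0.73 [ 0.5035 -0.1606  0.0253]
top rolling_pin 0.44 [0.4935 0.3245 0.0301]
top drying_rest 0.87 [0.3845 0.0029 0.0149]
top drying_rest 0.74 [0.507  0.0854 0.0102]
top drying_rest 0.4 [0.5101 0.0803 0.1022]
top tin 0.88 [ 0.62   -0.0443  0.0529]
top spice_jar 0.6 [ 0.6303 -0.1207  0.1041]
top spice_jar 0.24 [ 0.5066 -0.1648  0.0268]
side rolling_pin 0.91 [ 0.4925 -0.1963  0.0251]
side rolling_pin 0.33 [0.5074 0.0747 0.0179]
side drying_rest 0.98 [ 0.3737 -0.0049  0.0077]
side drying_rest 0.57 [0.5079 0.0767 0.0148]
side tin 0.75 [ 0.6084 -0.0626  0.0509]
side mug 0.94 [0.4865 0.285  0.0546]
```

View pics/top1.png

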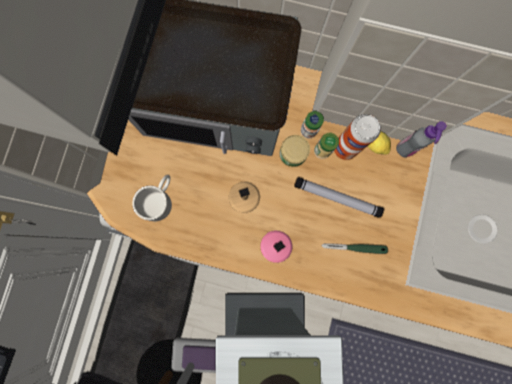

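View pics/side1.png

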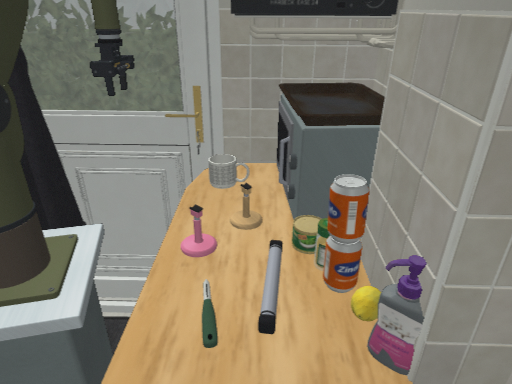

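The top view shows the pin from (298,183) to (382,211), the wooden rest at (244,197), and the pink look-alike at (276,246). The side view agrees.

Run:
```python
from h import *
np.set_printoptions(precision=4,suppress=True)
im=cams.snapshot('top')
m=max(finder.regions_of('top','rolling_pin'),key=lambda d:d['score'])['mask']
v,u=np.nonzero(m); P=np.array([plane('top',(a,b),0.018)[:2] for a,b in zip(u,v)])
rect=cv2.minAreaRect(P.astype(np.float32)*1000); print('pin',rect,cv2.boxPoints(rect))
for uv in [(298,183),(382,211)]: print(plane('top',uv,0.018))
for d in finder.regions_of('top','drying_rest'):
    v,u=np.nonzero(d['mask']); print(d['score'],len(u),u.mean(),v.mean(),plane('top',((u.min()+u.max())/2,(v.min()+v.max())/2),0.01))
c=cams.camera_params('top');print('topcam',world('top',np.zeros(3)), plane('top',(244,193),0.104))
c=cams.camera_params('wrist');print(c)
crop=im[150:230,200:290];cv2.imwrite('pics/crop.png',cv2.resize(crop[:,:,::-1],None,fx=6,fy=6,interpolation=cv2.INTER_CUBIC))
```

```text
Traceback (most recent call last):
  File "h.py", line 14, in plane
    o=world(cam,np.zeros(3),st); e=world(cam,d,st)-o
  File "h.py", line 5, in world
    c=cams.camera_params(cam)
ValueError: time passes only in moves, steps and waits
```

```bash
cat > patch.py <<'E'
s=open('h.py').read()
s=s.replace("def world","import functools\nC=functools.cache(lambda n:cams.camera_params(n))\ndef world").replace("c=cams.camera_params(cam)","c=C(cam)")
open('h.py','w').write(s)
E
python3 patch.py
python3 - <<'E'
from h import *
np.set_printoptions(precision=4,suppress=True)
im=cams.snapshot('top')
m=max(finder.regions_of('top','rolling_pin'),key=lambda d:d['score'])['mask']
v,u=np.nonzero(m); P=np.array([plane('top',(a,b),0.018)[:2] for a,b in zip(u,v)])
rect=cv2.minAreaRect(P.astype(np.float32)*1000); print('pin',rect,cv2.boxPoints(rect))
for uv in [(298,183),(382,211)]: print(plane('top',uv,0.018))
for d in finder.regions_of('top','drying_rest'):
    v,u=np.nonzero(d['mask']); print(d['score'],len(u),u.mean(),v.mean(),plane('top',((u.min()+u.max())/2,(v.min()+v.max())/2),0.01))
print('topcam',world('top',np.zeros(3)), plane('top',(244,193),0.104))
print(C('wrist'))
crop=im[150:230,200:290];cv2.imwrite('pics/crop.png',cv2.resize(crop[:,:,::-1],None,fx=6,fy=6,interpolation=cv2.INTER_CUBIC))
E
```

```text
pin ((507.1556091308594, -160.24803161621094), (243.74746704101562, 32.757972717285156), 69.33869934082031) [[ 448.8278 -268.504 ]
 [ 479.4789 -280.0624]
 [ 565.4834  -51.9921]
 [ 534.8324  -40.4337]]
[ 0.5438 -0.0562  0.018 ]
[ 0.4692 -0.2727  0.018 ]
0.87 790 276.46835443037975 245.68987341772151 [0.3813 0.0021 0.01  ]
topcam [0.3777 0.0809 1.092 ] [0.5067 0.0855 0.104 ]
{'vfov': 65.23490750337908, 'cx': 253.3068376285618, 'cy': 189.11247715618637, 'tool_from_camera': array([[ 0.0006, -0.9569, -0.2906,  0.0747],
       [ 1.    ,  0.0007, -0.0002,  0.0002],
       [ 0.0004, -0.2906,  0.9569,  0.0201],
       [ 0.    ,  0.    ,  0.    ,  1.    ]])}
```

View pics/crop.png

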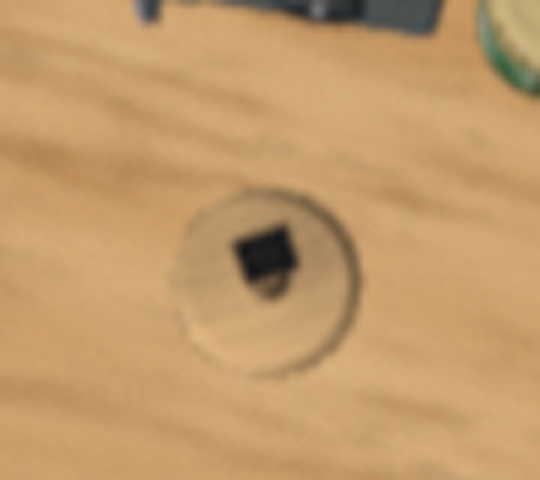

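The crop shows the dark saddle block at about (244.3,192.2) in the full picture, with its long axis tilted up to the right. I'll go over the rest for a closer look with the wrist camera.

```bash
cat >> h.py <<'E'
def plan(pos,yaw,n):
    """rows (shift mm, turn deg) to TCP pos, tool pointing down, tool y at yaw deg"""
    s=status.get_state(); A=R.from_quat(s['eef_rot']); p=np.array(s['tool_pos'])
    y=np.radians(yaw); Y=np.array([np.cos(y),np.sin(y),0]); Z=np.array([0,0,-1.]); B=R.from_matrix(np.c_[np.cross(Y,Z),Y,Z])
    w=(A.inv()*B).as_rotvec(); out=[]
    d=(np.array(pos)-p)/n
    for i in range(n):
        Ri=A*R.from_rotvec(w*i/n); out.append([round(x,4) for x in Ri.inv().apply(d)]+[round(x,2) for x in np.degrees(w/n)])
    print('now',p,A.as_euler('xyz',degrees=True)); [print(o) for o in out]
E
python3 -c "
from h import *
plan([.507,.085,.36],10,12)"
```

```text
now [0.18571579 0.59676552 0.40477074] [ 1.79995039e+02 -1.67055565e-03  1.62713912e+02]
[np.float64(-0.0382), np.float64(-0.0328), np.float64(0.0037), np.float64(0.0), np.float64(-0.0), np.float64(5.23)]
[np.float64(-0.0411), np.float64(-0.0291), np.float64(0.0037), np.float64(0.0), np.float64(-0.0), np.float64(5.23)]
[np.float64(-0.0435), np.float64(-0.0253), np.float64(0.0037), np.float64(0.0), np.float64(-0.0), np.float64(5.23)]
[np.float64(-0.0457), np.float64(-0.0212), np.float64(0.0037), np.float64(0.0), np.float64(-0.0), np.float64(5.23)]
[np.float64(-0.0474), np.float64(-0.017), np.float64(0.0037), np.float64(0.0), np.float64(-0.0), np.float64(5.23)]
[np.float64(-0.0488), np.float64(-0.0126), np.float64(0.0037), np.float64(0.0), np.float64(-0.0), np.float64(5.23)]
[np.float64(-0.0497), np.float64(-0.0081), np.float64(0.0037), np.float64(0.0), np.float64(-0.0), np.float64(5.23)]
[np.float64(-0.0502), np.float64(-0.0035), np.float64(0.0037), np.float64(0.0), np.float64(-0.0), np.float64(5.23)]
[np.float64(-0.0503), np.float64(0.0011), np.float64(0.0037), np.float64(0.0), np.float64(-0.0), np.float64(5.23)]
[np.float64(-0.05), np.float64(0.0056), np.float64(0.0037), np.float64(0.0), np.float64(-0.0), np.float64(5.23)]
[np.float64(-0.0493), np.float64(0.0102), np.float64(0.0037), np.float64(0.0), np.float64(-0.0), np.float64(5.23)]
[np.float64(-0.0482), np.float64(0.0146), np.float64(0.0037), np.float64(0.0), np.float64(-0.0), np.float64(5.23)]
```

>>> play_rows(rows=[[100,-0.038,-0.033,0.004,0,0,5.2],[100,-0.041,-0.029,0.004,0,0,5.2],[100,-0.0435,-0.025,0.004,0,0,5.2],[100,-0.0457,-0.021,0.004,0,0,5.2],[100,-0.0474,-0.017,0.004,0,0,5.2],[100,-0.0488,-0.0126,0.004,0,0,5.2],[100,-0.0497,-0.008,0.004,0,0,5.2],[100,-0.05,-0.0035,0.004,0,0,5.2]])

```text
clock: 1.85
tool_pos: [0.4012, 0.2553, 0.3729]
eef_rot: [0.493, 0.87, 0.001, 0.0]
contact_force: [0.5, -0.5, -0.5]
opening: 1.002
finger_force: 0.0
```

>>> play_rows(rows=[[100,-0.05,0.001,0.004,0,0,5.2],[100,-0.05,0.0056,0.004,0,0,5.2],[100,-0.049,0.01,0.004,0,0,5.2],[100,-0.048,0.0146,0.004,0,0,5.2],[100,0,0,0,0,0,0],[100,0,0,0,0,0,0]])

```text
clock: 2.6
tool_pos: [0.5073, 0.0876, 0.3567]
eef_rot: [0.64, 0.768, 0.0, -0.0]
contact_force: [-0.5, 1.2, -1.0]
opening: 0.994
finger_force: 0.0
```

```bash
cat > look.py <<'E'
import sys
from h import *
np.set_printoptions(precision=4,suppress=True)
s=status.get_state(); im=cams.snapshot('wrist'); cv2.imwrite(f'pics/{sys.argv[1]}.png',im[:,:,::-1])
print(s['clock'],s['tool_pos'],R.from_quat(s['eef_rot']).as_euler('xyz',degrees=True),s['contact_force'],s['moment'],s['opening'],s['finger_force'])
for l in sys.argv[2:]:
    for d in finder.spot_in('wrist',l)[:3]: print(l,d['score'],world('wrist',d['at'],s))
E
python3 look.py w1 drying_rest rolling_pin
```

```text
2.6 [0.5073 0.0876 0.3567] [-179.9909   -0.047   100.3562] [-0.4969  1.1571 -1.0061] [-0.0393  0.0528  0.0273] 0.9943613828417737 0.0
drying_rest 0.83 [0.3801 0.0119 0.0136]
drying_rest 0.57 [0.5061 0.0941 0.0136]
rolling_pin 0.78 [ 0.5169 -0.1285  0.0266]
```

View pics/w1.png

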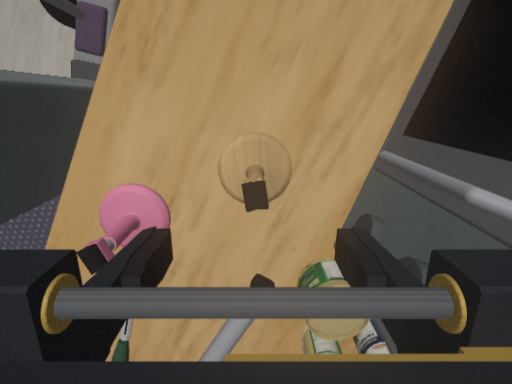

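The wrist view shows the saddle block at (255,195) on the wooden foot at (255,168). I'll extract the block by colour.

Run:
```python
from h import *
np.set_printoptions(precision=4,suppress=True)
s=status.get_state()
im=cv2.imread('pics/w1.png'); g=im[170:220,232:280].max(2)<60
n,l,st,ce=cv2.connectedComponentsWithStats(g.astype(np.uint8)); k=1+np.argmax(st[1:,4]); print(st[k])
v,u=np.nonzero(l==k); P=np.array([plane('wrist',(a+232,b+170),0.103,s)[:2] for a,b in zip(u,v)],np.float32)*1000
r_=cv2.minAreaRect(P); print(r_,P.mean(0)); print(cv2.boxPoints(r_))
big=cv2.resize(im[160:230,220:290],None,fx=8,fy=8,interpolation=cv2.INTER_CUBIC); cv2.imwrite('pics/w1c.png',big)
```

```text
[12 27  1  1  1]
((500.2823486328125, 84.84488677978516), (0.0, 0.0), 0.0) [500.2823  84.8449]
[[500.2823  84.8449]
 [500.2823  84.8449]
 [500.2823  84.8449]
 [500.2823  84.8449]]
```

View pics/w1c.png

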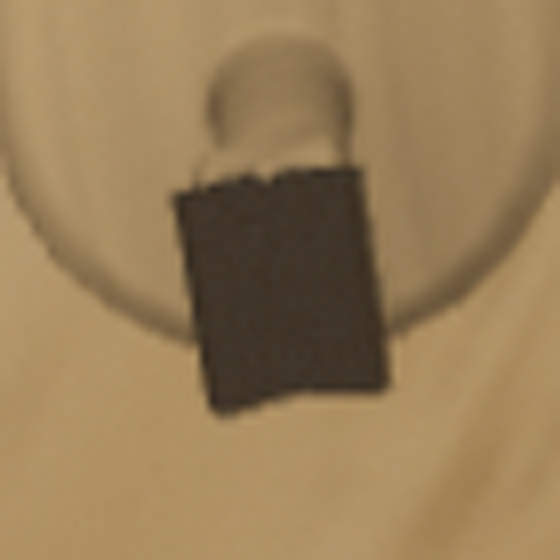

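The zoom shows the trough running from the notch at crop (265,183) to (300,392), with block corners at (175,195), (360,170), (390,388) and (215,415).

Run:
```python
from h import *
np.set_printoptions(precision=4,suppress=True)
s=status.get_state()
P=np.array([plane('wrist',(a/8+220-.5,b/8+160-.5),0.104,s) for a,b in [(175,195),(360,170),(390,388),(215,415)]])
print(P,P.mean(0)); d=(P[2]-P[1]+P[3]-P[0])/2; print(np.linalg.norm(d),np.degrees(np.arctan2(d[1],d[0])), np.linalg.norm(P[1]-P[0]))
plan([.507,-.161,.30],-20.7,5)
```

```text
[[0.4962 0.0958 0.104 ]
 [0.5141 0.1017 0.104 ]
 [0.5216 0.0794 0.104 ]
 [0.5044 0.0732 0.104 ]] [0.5091 0.0875 0.104 ]
0.023790378925087008 -70.75199798633149 0.018800194838018622
now [0.5069 0.0886 0.3568] [-179.9926   -0.0581  100.4817]
[np.float64(-0.0491), np.float64(-0.0091), np.float64(0.0113), np.float64(-0.0), np.float64(-0.01), np.float64(6.24)]
[np.float64(-0.0498), np.float64(-0.0037), np.float64(0.0113), np.float64(-0.0), np.float64(-0.01), np.float64(6.24)]
[np.float64(-0.0499), np.float64(0.0018), np.float64(0.0113), np.float64(-0.0), np.float64(-0.01), np.float64(6.24)]
[np.float64(-0.0494), np.float64(0.0072), np.float64(0.0113), np.float64(-0.0), np.float64(-0.01), np.float64(6.24)]
[np.float64(-0.0483), np.float64(0.0125), np.float64(0.0114), np.float64(-0.0), np.float64(-0.01), np.float64(6.24)]
```

>>> play_rows(rows=[[100,-0.049,-0.009,0.011,0,0,6.2],[100,-0.05,-0.004,0.011,0,0,6.2],[100,-0.05,0.002,0.011,0,0,6.3],[100,-0.049,0.007,0.011,0,0,6.3],[100,-0.048,0.0125,0.011,0,0,6.3],[100,0,0,0,0,0,0],[100,0,0,0,0,0,0]])

```text
clock: 3.62
tool_pos: [0.5071, -0.1605, 0.3017]
eef_rot: [0.823, 0.568, 0.0, -0.001]
contact_force: [-0.6, 0.3, 0.4]
opening: 0.998
finger_force: 0.0
```

```bash
python3 look.py w2 rolling_pin spice_jar tin; python3 -c "
from h import *
s=status.get_state();cams.snapshot('wrist')
m=max(finder.regions_of('wrist','rolling_pin'),key=lambda d:d['score'])['mask']
v,u=np.nonzero(m);P=np.array([plane('wrist',(a,b),.018,s)[:2] for a,b in zip(u,v)],np.float32)*1000
q=cv2.minAreaRect(P);print(q,cv2.boxPoints(q))
print(u.min(),u.max(),v.min(),v.max())"
```

```text
3.625 [ 0.5071 -0.1605  0.3017] [-179.9682   -0.071    69.1592] [-0.5615  0.2574  0.4049] [-0.0586  0.1115  0.0261] 0.9980246850188287 0.0
rolling_pin 0.68 [ 0.5146 -0.1368  0.028 ]
spice_jar 0.76 [ 0.6245 -0.1231  0.103 ]
tin 0.79 [ 0.6154 -0.0637  0.0559]
tin 0.75 [ 0.6252 -0.1208  0.1047]
((509.3720703125, -154.50390625), (227.53387451171875, 28.531211853027344), 69.31443786621094) [[ 455.8392   -255.89746 ]
 [ 482.5311   -265.9758  ]
 [ 562.9049    -53.11035 ]
 [ 536.213     -43.032013]]
235 270 40 286
```

View pics/w2.png

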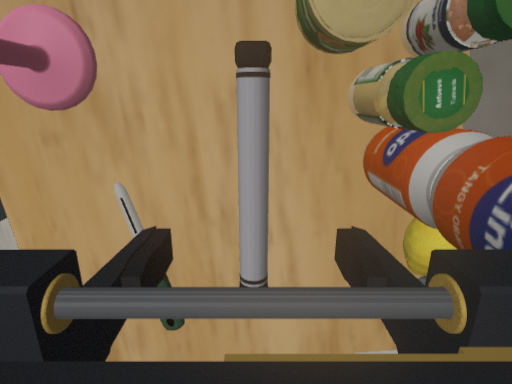

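Run:
```python
from h import *
np.set_printoptions(precision=4,suppress=True)
s=status.get_state()
o=np.array([.507,-.1605,0]);a=np.radians(69.3);ax=np.array([np.cos(a),np.sin(a),0]);ty=np.array([np.sin(a),-np.cos(a),0])
def rel(n,p): print(n,p,'along pin',(p-o)@ax,'tool y',(p-o)@ty)
for uv in [(323,278),(340,290),(359,280)]: rel('side base',plane('side',uv,0.))
for uv in [(337,155),(346,160),(357,152)]: rel('top base edge',plane('top',uv,0.0))
for uv in [(368,128),(366,160),(385,193),(425,225)]:
  for z in (0,.07,.12): rel(f'wrist {uv} z{z}',plane('wrist',uv,z,s))
```

```text
side base [ 0.6138 -0.1646  0.    ] along pin 0.03388839015601378 tool y 0.10139226870978305
side base [ 0.6322 -0.2044  0.    ] along pin 0.003223831132566319 tool y 0.13259742220271797
side base [ 0.6824 -0.1865  0.    ] along pin 0.03767553973199509 tool y 0.17329381374710212
top base edge [ 0.6226 -0.1654  0.    ] along pin 0.03627702842467387 tool y 0.10986302178837161
top base edge [ 0.6087 -0.1891  0.    ] along pin 0.009201914195020757 tool y 0.10525105357301881
top base edge [ 0.6306 -0.2196  0.    ] along pin -0.011597523938397795 tool y 0.13651144219347985
wrist (368, 128) z0 [ 0.6241 -0.1531  0.    ] along pin 0.04830672689137957 tool y 0.10694731265181931
wrist (368, 128) z0.07 [ 0.6018 -0.1376  0.07  ] along pin 0.054902862618058566 tool y 0.08056403108458497
wrist (368, 128) z0.12 [ 0.5858 -0.1266  0.12  ] along pin 0.05961438813711497 tool y 0.061718829965131804
wrist (366, 160) z0 [ 0.6148 -0.1817  0.    ] along pin 0.01826732376338258 tool y 0.10829689559237862
wrist (366, 160) z0.07 [ 0.5947 -0.1591  0.07  ] along pin 0.03232453799947658 tool y 0.08157840948624
wrist (366, 160) z0.12 [ 0.5804 -0.143   0.12  ] along pin 0.04236540531097231 tool y 0.06249377655328388
wrist (385, 193) z0 [ 0.6239 -0.2205  0.    ] along pin -0.014805131422738536 tool y 0.13054805600588237
wrist (385, 193) z0.07 [ 0.6016 -0.1883  0.07  ] along pin 0.007466499843924888 tool y 0.09830290700090578
wrist (385, 193) z0.12 [ 0.5857 -0.1652  0.12  ] along pin 0.02337480789154162 tool y 0.07527065771163668
wrist (425, 225) z0 [ 0.6539 -0.2685  0.    ] along pin -0.04912179482588374 tool y 0.17558851305030804
wrist (425, 225) z0.07 [ 0.6241 -0.2244  0.07  ] along pin -0.01832671458318505 tool y 0.132156377916596
wrist (425, 225) z0.12 [ 0.6029 -0.1928  0.12  ] along pin 0.0036697713044568443 tool y 0.10113342424965885
```

Pin middle is (0.507,-0.1605) with its axis at 69.3°. At the middle, the gripper body clears the can by about 12 mm and the jar by about 20 mm, so I'll descend there.

>>> play_rows(rows=[[100,0,0,0.04,0,0,0],[100,0,0,0.045,0,0,0],[100,0,0,0.03,0,0,0],[100,0,0,0.017,0,0,0],[100,0,0,0,0,0,0]])

```text
clock: 4.55
tool_pos: [0.5067, -0.1617, 0.1691]
eef_rot: [0.824, 0.567, -0.0, -0.001]
contact_force: [0.7, -0.4, -1.1]
opening: 1.0
finger_force: 0.0
```

>>> play_rows(rows=[[40,0,0,0,0,0,0],[25,0,0,0,0,0,0],[15,0,0,0,0,0,0],[15,0,0,0,0,0,0],[15,0,0,0,0,0,0]], grip_force=40)

```text
clock: 5.18
tool_pos: [0.5069, -0.162, 0.1698]
eef_rot: [0.824, 0.566, 0.0, 0.0]
contact_force: [0.9, -0.4, -0.8]
opening: 0.455
finger_force: 0.0
```

```bash
cat > st.py <<'E'
from h import *
np.set_printoptions(precision=4,suppress=True)
s=status.get_state(); A=R.from_quat(s['eef_rot'])
print(s['clock'],s['tool_pos'],A.as_euler('xyz',degrees=True),s['opening'],s['finger_force'])
print('F',s['contact_force'],'M',s['moment'],'Mtool',A.inv().apply(s['moment']))
E
python3 st.py
```

```text
5.175 [ 0.5069 -0.162   0.1698] [179.9852  -0.0069  69.0107] 0.4549272568515644 0.0
F [ 0.8635 -0.3521 -0.753 ] M [-0.0834  0.0975 -0.0504] Mtool [ 0.0612 -0.1128  0.0504]
```

>>> play_rows(rows=[[15,0,0,0,0,0,0],[15,0,0,0,0,0,0],[15,0,0,0,0,0,0],[15,0,0,0,0,0,0]], grip_force=40)

```text
clock: 5.68
tool_pos: [0.5067, -0.162, 0.1697]
eef_rot: [0.824, 0.567, -0.0, -0.0]
contact_force: [-0.7, 0.7, 1.0]
opening: 0.305
finger_force: 40.0
```

```bash
python3 st.py
```

```text
5.675 [ 0.5067 -0.162   0.1697] [-179.9717   -0.0039   69.0148] 0.3054651273003523 39.99943792819977
F [-0.7309  0.6636  1.0051] M [0.0454 0.3168 0.0238] Mtool [ 0.312  -0.0711 -0.0237]
```

>>> play_rows(rows=[[15,0,0,-0.003,0,0,0],[15,0,0,-0.003,0,0,0],[15,0,0,0,0,0,0],[15,0,0,0,0,0,0]])

```text
clock: 6.18
tool_pos: [0.5069, -0.1618, 0.1755]
eef_rot: [0.824, 0.567, 0.0, -0.0]
contact_force: [0.6, 0.5, -5.4]
opening: 0.304
finger_force: 40.0
```

```bash
python3 st.py; python3 look.py w3; python3 st.py
```

```text
6.175 [ 0.5069 -0.1618  0.1755] [-179.987    -0.0154   69.0168] 0.30448440668942245 39.99628007411957
F [ 0.5508  0.5132 -5.3555] M [ 0.2009  0.0038 -0.0102] Mtool [0.0755 0.1862 0.0102]
6.175 [ 0.5069 -0.1618  0.1755] [-179.987    -0.0154   69.0168] [ 0.5508  0.5132 -5.3555] [ 0.2009  0.0038 -0.0102] 0.30448440668942245 39.99628007411957
6.225 [ 0.5069 -0.1618  0.1756] [-179.987    -0.0153   69.0229] 0.30643296209163273 39.99634087085724
F [ 0.3526  0.1236 -4.1718] M [ 0.1744 -0.0342 -0.0296] Mtool [0.0305 0.1751 0.0296]
```

View pics/w3.png

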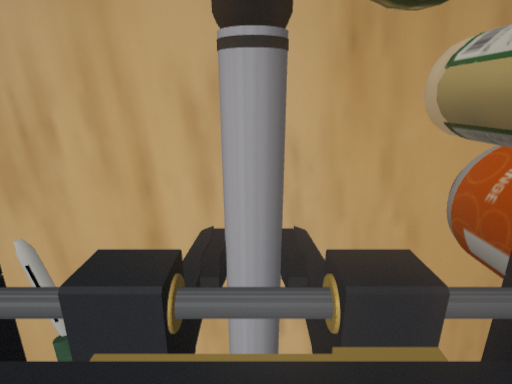

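The pin hangs with about 5 N on the tool, still square in the fingers. The moment puts the balance point about 50 mm towards the far (-y) end. I'll set it down, shift and try there.

>>> play_rows(rows=[[15,0,0,0.003,0,0,0],[15,0,0,0.003,0,0,0],[45,0,0,0,0,0,0],[45,0,0,0,0,0,0],[45,-0.025,0,0,0,0,0],[45,-0.025,0,0,0,0,0],[45,0,0,0,0,0,0],[15,0,0,0,0,0,0]])

```text
clock: 7.22
tool_pos: [0.4894, -0.2078, 0.1697]
eef_rot: [0.824, 0.567, 0.001, -0.0]
contact_force: [0.5, -0.4, -0.8]
opening: 0.362
finger_force: 0.0
```

```bash
python3 st.py
```

```text
7.225 [ 0.4894 -0.2078  0.1697] [179.9883  -0.0637  69.053 ] 0.3615085526408126 0.0
F [ 0.5155 -0.3804 -0.8423] M [-0.0329  0.0245  0.0298] Mtool [ 0.0111 -0.0395 -0.0298]
```

>>> play_rows(rows=[[15,0,0,0,0,0,0],[15,0,0,0,0,0,0],[15,0,0,0,0,0,0]])

```text
clock: 7.6
tool_pos: [0.4896, -0.2075, 0.1697]
eef_rot: [0.824, 0.567, 0.001, -0.0]
contact_force: [1.9, 2.3, 0.7]
opening: 0.307
finger_force: 40.0
```

```bash
python3 st.py
```

```text
7.6 [ 0.4896 -0.2075  0.1697] [179.9817  -0.0836  69.1088] 0.3072389027408728 39.998647570610046
F [1.8768 2.3049 0.688 ] M [ 0.4772 -0.1612 -0.0179] Mtool [0.0196 0.5033 0.018 ]
```

>>> play_rows(rows=[[15,0,0,-0.004,0,0,0],[15,0,0,-0.004,0,0,0],[15,0,0,0,0,0,0],[15,0,0,0,0,0,0]])

```text
clock: 8.1
tool_pos: [0.4888, -0.2088, 0.1776]
eef_rot: [0.824, 0.566, -0.0, -0.0]
contact_force: [0.2, 1.1, -5.4]
opening: 0.308
finger_force: 40.0
```

Run:
```python
from h import *
f=[];m=[]
for i in range(8):
    s=status.get_state(); f.append(s['contact_force'][2]); m.append(R.from_quat(s['eef_rot']).inv().apply(s['moment'])[1]); cams.snapshot('wrist')
print(s['tool_pos'],s['clock'],np.round(f,2),np.round(m,3),np.mean(f),np.mean(m))
```

```text
[ 0.4889092  -0.20871728  0.17762205] 8.45 [-5.38 -5.3  -4.5  -4.69 -5.08 -4.25 -3.9  -5.15] [ 0.014 -0.014 -0.089 -0.064 -0.081 -0.036 -0.008 -0.039] -4.779782684981463 -0.03956000241412096
```

>>> play_rows(rows=[[15,0,0,0.004,0,0,0],[15,0,0,0.004,0,0,0],[45,0,0,0,0,0,0],[45,0,0,0,0,0,0],[45,-0.006,0,0,0,0,0],[45,0,0,0,0,0,0]])

```text
clock: 9.25
tool_pos: [0.4865, -0.2152, 0.1698]
eef_rot: [0.824, 0.566, -0.0, 0.0]
contact_force: [-0.2, -0.1, -0.2]
opening: 0.45
finger_force: 0.0
```

```bash
cat > avg.py <<'E'
from h import *
f=[];m=[]
for i in range(14):
    s=status.get_state(); f.append(s['contact_force'][2]); m.append(R.from_quat(s['eef_rot']).inv().apply(s['moment'])[1]); cams.snapshot('wrist')
print(s['tool_pos'],s['clock'],s['opening'],np.mean(f),np.mean(m),np.std(m)/14**.5)
E
python3 avg.py
```

```text
[ 0.48681199 -0.21427865  0.16969679] 9.9 0.45189027920397723 0.1665378086562885 -0.0999785983102378 0.008235174199937677
```

>>> play_rows(rows=[[15,0,0,0,0,0,0],[15,0,0,0,0,0,0],[15,0,0,0,0,0,0],[15,0,0,0,0,0,0],[15,0,0,-0.004,0,0,0],[15,0,0,-0.004,0,0,0],[15,0,0,0,0,0,0],[15,0,0,0,0,0,0]])

```text
clock: 10.95
tool_pos: [0.4868, -0.2143, 0.1777]
eef_rot: [0.824, 0.566, 0.0, -0.0]
contact_force: [-0.2, -0.4, -4.6]
opening: 0.305
finger_force: 40.0
```

```bash
python3 avg.py
```

```text
[ 0.48680088 -0.21430402  0.17767797] 11.6 0.30447201635786464 -4.595570715226353 -0.06850253733022643 0.0064074986716271725
```

>>> play_rows(rows=[[15,0,0,0.004,0,0,0],[15,0,0,0.004,0,0,0],[45,0,0,0,0,0,0],[45,0,0,0,0,0,0],[45,-0.006,0,0,0,0,0],[45,0,0,0,0,0,0],[15,0,0,0,0,0,0],[15,0,0,0,0,0,0]])

```text
clock: 12.65
tool_pos: [0.4847, -0.2199, 0.1697]
eef_rot: [0.824, 0.566, 0.0, -0.0]
contact_force: [0.7, -0.8, -0.3]
opening: 0.305
finger_force: 40.0
```

>>> play_rows(rows=[[15,0,0,0,0,0,0],[15,0,0,0,0,0,0],[15,0,0,-0.004,0,0,0],[15,0,0,-0.004,0,0,0],[15,0,0,0,0,0,0],[15,0,0,0,0,0,0]])

```text
clock: 13.4
tool_pos: [0.4846, -0.2199, 0.1776]
eef_rot: [0.824, 0.566, -0.0, -0.0]
contact_force: [-0.5, -0.0, -4.7]
opening: 0.304
finger_force: 40.0
```

```bash
python3 avg.py; python3 -c "
from h import *
im=cams.snapshot('side');cv2.imwrite('pics/side2.png',im[200:380,180:460,::-1].repeat(2,0).repeat(2,1))"
```

```text
[ 0.48464533 -0.2199082   0.17767989] 14.05 0.3088791403013321 -4.809206503893243 -0.10387693832055374 0.004997851132404588
```

View pics/side2.png

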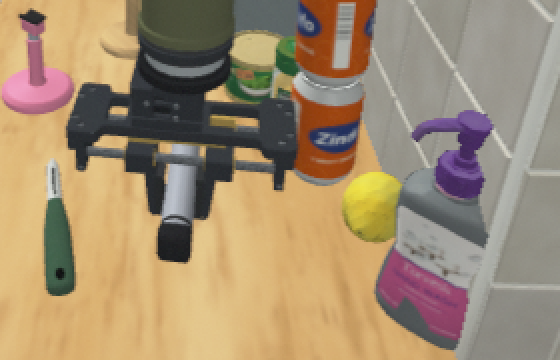

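The loaded moment now equals the unloaded baseline (about -0.10), so the grip is at the balance point, about 63 mm from the middle. The side view shows the pin held level. Before carrying, I'll check how close the oven front is to the rest.

Run:
```python
from h import *
t=cv2.imread('pics/top1.png')[90:200,120:290]; t=cv2.resize(t,(0,0),fx=4.5,fy=3*1.5)
w=cv2.imread('pics/side1.png')[70:240,180:320]
cv2.imwrite('pics/oven.png',t[:590]);
w=cv2.imread('pics/w1.png')[120:270,330:512]; s=cv2.imread('pics/side1.png')[70:220,220:400]
cv2.imwrite('pics/oven2.png',np.hstack([cv2.resize(w,None,fx=2.1,fy=2.1,interpolation=2),cv2.resize(s,(378,315),interpolation=2)]))
```

```text
(no output)
```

View pics/oven2.png

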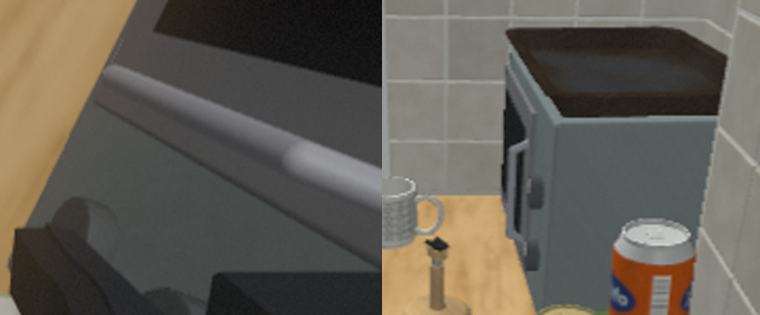

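View pics/oven.png

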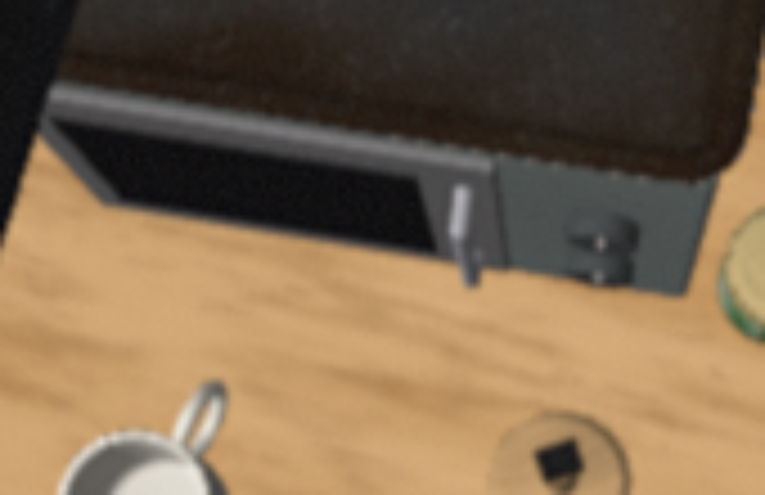

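The handle is vertical, spanning (222,132) to (225.5,153) in the top view, with the oven's front base line from (224,148) to (271,156). I'll work out distances along the tool's closing direction at the rest.

Run:
```python
from h import *
np.set_printoptions(precision=4,suppress=True)
o=np.array([.508,.087,0]);a=np.radians(18.9);ty=np.array([np.cos(a),np.sin(a),0]);tx=np.array([-ty[1],ty[0],0])
def rel(n,p): print(n,p,'ty %.3f tx %.3f'%((p-o)@ty,(p-o)@tx))
for uv in [(224.4,148.2),(232,149.3),(271.1,155.6)]: rel('front base',plane('top',uv,0.))
for z in (.03,.06,.09): rel(f'handle bottom z{z}',plane('top',(225.5,153.3),z))
for z in (.15,.2,.24): rel(f'handle top z{z}',plane('top',(222.2,132.2),z))
for z in (.05,.15): rel(f'knob z{z}',plane('top',(120+600/4.5,90+(285 if z<.1 else 243)/4.5),z))
# wrist-view handle end from w1
A=R.from_quat([.640,.768,0,0]); s={'eef_rot':A.as_quat(),'tool_pos':np.array([.5073,.0876,.3567])}
for uv in [(330+110/2.1,120+75/2.1),(330+300/2.1,120+160/2.1)]:
  for z in (.06,.09,.15,.2): rel(f'w1 {np.round(uv)} z{z}',plane('wrist',uv,z,s))
```

```text
front base [0.643  0.1387 0.    ] ty 0.144 tx 0.005
front base [0.6398 0.1181 0.    ] ty 0.135 tx -0.013
front base [0.6218 0.0124 0.    ] ty 0.084 tx -0.107
handle bottom z0.03 [0.6219 0.1341 0.03  ] ty 0.123 tx 0.008
handle bottom z0.06 [0.615  0.1326 0.06  ] ty 0.116 tx 0.009
handle bottom z0.09 [0.6081 0.1311 0.09  ] ty 0.109 tx 0.009
handle top z0.15 [0.6451 0.136  0.15  ] ty 0.146 tx 0.002
handle top z0.2 [0.6309 0.1331 0.2   ] ty 0.131 tx 0.004
handle top z0.24 [0.6196 0.1308 0.24  ] ty 0.120 tx 0.005
knob z0.05 [0.6169 0.0613 0.05  ] ty 0.095 tx -0.060
knob z0.15 [0.6163 0.063  0.15  ] ty 0.095 tx -0.058
w1 [382. 156.] z0.06 [0.6218 0.1328 0.06  ] ty 0.122 tx 0.006
w1 [382. 156.] z0.09 [0.6079 0.1359 0.09  ] ty 0.110 tx 0.014
w1 [382. 156.] z0.15 [0.5802 0.1422 0.15  ] ty 0.086 tx 0.029
w1 [382. 156.] z0.2 [0.5571 0.1474 0.2   ] ty 0.066 tx 0.041
w1 [473. 196.] z0.06 [0.7202 0.1105 0.06  ] ty 0.208 tx -0.046
w1 [473. 196.] z0.09 [0.6957 0.1161 0.09  ] ty 0.187 tx -0.033
w1 [473. 196.] z0.15 [0.6466 0.1272 0.15  ] ty 0.144 tx -0.007
w1 [473. 196.] z0.2 [0.6057 0.1364 0.2   ] ty 0.108 tx 0.015
```

>>> play_rows(rows=[[15,0,0,-0.015,0,0,0],[15,0,-0.003,-0.025,0,0,0],[15,0,-0.008,-0.03,0,0,0],[15,0,-0.012,-0.03,0,0,0],[15,0,-0.012,-0.022,0,0,0],[15,0,-0.006,-0.01,0,0,0],[15,0,0,0,0,0,0]])

```text
clock: 15.02
tool_pos: [0.4463, -0.2052, 0.3105]
eef_rot: [0.824, 0.566, 0.0, 0.001]
contact_force: [-0.1, -0.8, -5.8]
opening: 0.306
finger_force: 40.0
```

```bash
python3 -c "
from h import *
np.set_printoptions(precision=4,suppress=True)
plan([.461,.071,.310],18.9,10)"; python3 st.py
```

```text
now [ 0.4463 -0.2052  0.3105] [179.9262  -0.005   69.0053]
[np.float64(0.0263), np.float64(-0.0085), np.float64(0.0), np.float64(0.01), np.float64(0.0), np.float64(-3.99)]
[np.float64(0.0268), np.float64(-0.0067), np.float64(0.0), np.float64(0.01), np.float64(0.0), np.float64(-3.99)]
[np.float64(0.0272), np.float64(-0.0048), np.float64(0.0), np.float64(0.01), np.float64(0.0), np.float64(-3.99)]
[np.float64(0.0275), np.float64(-0.0029), np.float64(0.0), np.float64(0.01), np.float64(0.0), np.float64(-3.99)]
[np.float64(0.0276), np.float64(-0.001), np.float64(0.0), np.float64(0.01), np.float64(0.0), np.float64(-3.99)]
[np.float64(0.0276), np.float64(0.001), np.float64(0.0), np.float64(0.01), np.float64(0.0), np.float64(-3.99)]
[np.float64(0.0275), np.float64(0.0029), np.float64(0.0), np.float64(0.01), np.float64(0.0), np.float64(-3.99)]
[np.float64(0.0272), np.float64(0.0048), np.float64(0.0), np.float64(0.01), np.float64(0.0), np.float64(-3.99)]
[np.float64(0.0268), np.float64(0.0067), np.float64(0.0), np.float64(0.01), np.float64(0.0), np.float64(-3.99)]
[np.float64(0.0263), np.float64(0.0085), np.float64(0.0), np.float64(0.01), np.float64(0.0), np.float64(-3.99)]
15.025 [ 0.4463 -0.2052  0.3105] [179.9262  -0.005   69.0053] 0.30619127812800767 39.99887824058533
F [-0.0983 -0.8151 -5.8192] M [-0.0948  0.069   0.0218] Mtool [ 0.0304 -0.1132 -0.022 ]
```

>>> play_rows(rows=[[15,0.013,-0.004,0,0,0,-2],[15,0.0265,-0.008,0,0,0,-4],[15,0.027,-0.006,0,0,0,-4],[15,0.0272,-0.004,0,0,0,-4],[15,0.0275,-0.002,0,0,0,-4],[15,0.0276,0,0,0,0,-4],[15,0.0276,0.002,0,0,0,-4],[15,0.0272,0.004,0,0,0,-4]])

```text
clock: 16.02
tool_pos: [0.4567, 0.0033, 0.3088]
eef_rot: [0.648, 0.762, -0.0, -0.001]
contact_force: [-0.2, 0.6, -5.4]
opening: 0.31
finger_force: 40.0
```

>>> play_rows(rows=[[15,0.027,0.006,0,0,0,-4],[15,0.026,0.008,0,0,0,-4],[15,0.013,0.004,0,0,0,-2],[15,0,0,0,0,0,0],[15,0,0,0,0,0,0]])

```text
clock: 16.65
tool_pos: [0.4602, 0.0685, 0.3095]
eef_rot: [0.581, 0.814, -0.001, -0.0]
contact_force: [-0.2, 0.7, -4.9]
opening: 0.306
finger_force: 40.0
```

```bash
python3 -c "
from h import *
np.set_printoptions(precision=4,suppress=True)
plan([.508,.087,.300],18.9,3)"; python3 st.py
```

```text
now [0.4602 0.0685 0.3095] [-179.9361    0.0438  108.8933]
[np.float64(0.0007), np.float64(0.0171), np.float64(0.0031), np.float64(-0.02), np.float64(0.01), np.float64(-0.0)]
[np.float64(0.0007), np.float64(0.0171), np.float64(0.0032), np.float64(-0.02), np.float64(0.01), np.float64(-0.0)]
[np.float64(0.0007), np.float64(0.0171), np.float64(0.0032), np.float64(-0.02), np.float64(0.01), np.float64(-0.0)]
16.65 [0.4602 0.0685 0.3095] [-179.9361    0.0438  108.8933] 0.3061370109883793 39.99851167201996
F [-0.2022  0.6606 -4.8731] M [-0.1214  0.0412 -0.0331] Mtool [ 0.0783 -0.1015  0.0331]
```

>>> play_rows(rows=[[15,0,0.012,0.003,0,0,0],[15,0.001,0.02,0.003,0,0,0],[15,0.001,0.018,0.004,0,0,0],[15,0,0.001,0.005,0,0,0],[15,0,0,0.005,0,0,0],[15,0,0,0.005,0,0,0],[15,0,0,0.005,0,0,0],[15,0,0,0,0,0,0]])

```text
clock: 17.65
tool_pos: [0.5076, 0.088, 0.2793]
eef_rot: [0.581, 0.814, -0.0, -0.0]
contact_force: [-0.4, 0.3, -5.5]
opening: 0.305
finger_force: 40.0
```

>>> play_rows(rows=[[15,0,0,0.0025,0,0,0],[15,0,0,0.0025,0,0,0],[15,0,0,0.001,0,0,0],[15,0,0,0,0,0,0]])

```text
clock: 18.15
tool_pos: [0.5079, 0.0881, 0.2736]
eef_rot: [0.581, 0.814, -0.0, -0.0]
contact_force: [-0.1, 0.2, -4.3]
opening: 0.308
finger_force: 40.0
```

```bash
python3 st.py; python3 -c "
from h import *
im=cams.snapshot('side');cv2.imwrite('pics/side3.png',cv2.resize(im[140:340,160:360,::-1],None,fx=3,fy=3,interpolation=2))"
```

```text
18.15 [0.5079 0.0881 0.2736] [-179.9925   -0.0055  109.0094] 0.3084964679999905 39.998635053634644
F [-0.0892  0.2403 -4.334 ] M [-0.0621  0.0342 -0.063 ] Mtool [ 0.0526 -0.0476  0.063 ]
```

View pics/side3.png

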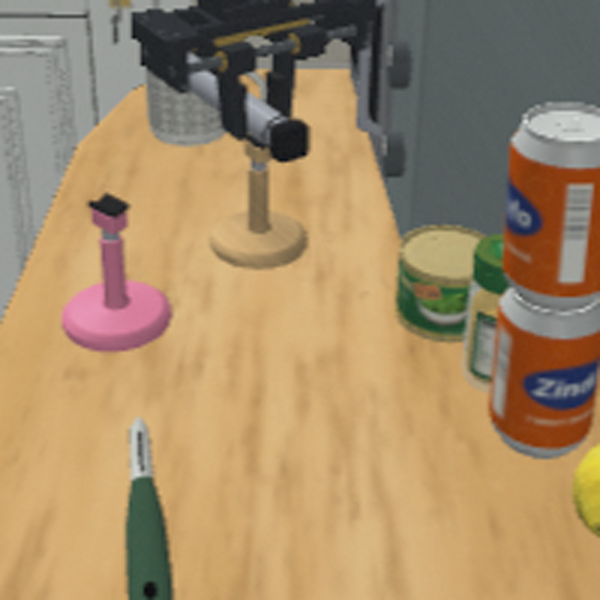

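The pin is over the wooden rest, aligned and level. I've now used all my picture views, and one over, so I'll finish by force and numbers only.

>>> play_rows(rows=[[15,0,0,0.0015,0,0,0],[15,0,0,0.001,0,0,0],[15,0,0,0,0,0,0]])

```text
clock: 18.58
tool_pos: [0.5079, 0.0881, 0.2711]
eef_rot: [0.581, 0.814, -0.0, -0.0]
contact_force: [-0.1, -0.2, -5.9]
opening: 0.308
finger_force: 40.0
```

>>> play_rows(rows=[[15,0,0,0.001,0,0,0],[15,0,0,0,0,0,0]])

```text
clock: 18.82
tool_pos: [0.508, 0.0882, 0.2702]
eef_rot: [0.581, 0.814, 0.0, 0.0]
contact_force: [-0.3, -0.2, -4.8]
opening: 0.305
finger_force: 40.0
```

```bash
python3 avg.py; python3 st.py
```

```text
[0.50800448 0.08813178 0.27024558] 19.475 0.30398904653883085 -4.325776325134463 -0.06668837687160131 0.00702313558231729
19.525 [0.508  0.0881 0.2702] [179.9913  -0.0021 109.0088] 0.3027571147503375 39.998783469200134
F [-1.0043  0.2493 -3.6355] M [-0.0687 -0.0252 -0.0107] Mtool [-0.0015 -0.0732  0.0107]
```

>>> play_rows(rows=[[15,0,0,0.001,0,0,0],[15,0,0,0,0,0,0],[15,0,0,0,0,0,0]])

```text
clock: 19.9
tool_pos: [0.508, 0.0881, 0.2693]
eef_rot: [0.581, 0.814, 0.0, 0.0]
contact_force: [0.7, -0.5, -2.1]
opening: 0.302
finger_force: 40.0
```

```bash
python3 avg.py; python3 st.py
```

```text
[0.50801207 0.0881393  0.26922365] 20.55 0.3050520268641706 -1.7553657199508836 -0.04908282426443478 0.007311447489081922
20.6 [0.508  0.0882 0.2692] [179.9902  -0.0036 109.0114] 0.303697880128345 39.99939143657684
F [ 0.3874  0.3709 -1.6069] M [-0.0441  0.0229 -0.0309] Mtool [ 0.036  -0.0343  0.0309]
```

>>> play_rows(rows=[[15,0,0,0.001,0,0,0],[15,0,0,0,0,0,0],[15,0,0,0,0,0,0]])

```text
clock: 20.98
tool_pos: [0.508, 0.0881, 0.2683]
eef_rot: [0.581, 0.814, 0.0, 0.0]
contact_force: [-0.6, -0.3, -0.1]
opening: 0.306
finger_force: 40.0
```

```bash
python3 avg.py; python3 st.py
```

```text
[0.50798095 0.08815756 0.26821111] 21.625 0.2988419207218468 0.6709873636304293 -0.041401332544642344 0.006131373432620359
21.675 [0.508  0.0881 0.2682] [179.9892  -0.0032 109.0098] 0.3075843808419205 39.999879598617554
F [-0.2355  0.0294  0.7526] M [-0.1381 -0.0271 -0.0591] Mtool [ 0.0194 -0.1394  0.0591]
```

>>> play_rows(rows=[[15,0,0,-0.003,0,0,0],[15,0,0,-0.003,0,0,0],[15,0,0,0,0,0,0],[15,0,0,0,0,0,0]])

```text
clock: 22.18
tool_pos: [0.5078, 0.0881, 0.274]
eef_rot: [0.581, 0.814, -0.0, -0.0]
contact_force: [0.3, -0.1, -4.2]
opening: 0.305
finger_force: 40.0
```

```bash
python3 avg.py; python3 avg.py
```

```text
[0.50795142 0.08812373 0.27421269] 22.825 0.30988283359974544 -4.863485703399858 -0.059134773044333615 0.009423394437271627
[0.50794003 0.08814144 0.27420991] 23.525 0.30869632432873073 -4.859328909043249 -0.04361225186636535 0.008972690302367801
```

The moment changes very little between lifted and laid, which puts the balance point about 2 mm from the saddle's centre. I'll lay it down and release in stages.

>>> play_rows(rows=[[15,0,0,0.003,0,0,0],[15,0,0,0.0015,0,0,0],[15,0,0,0.0012,0,0,0],[15,0,0,0,0,0,0],[15,0,0,0,0,0,0]])

```text
clock: 24.2
tool_pos: [0.508, 0.0881, 0.2687]
eef_rot: [0.581, 0.814, 0.0, 0.0]
contact_force: [-0.5, -0.3, -0.7]
opening: 0.302
finger_force: 40.0
```

>>> play_rows(rows=[[15,0,0,0,0,0,0],[15,0,0,0,0,0,0],[15,0,0,0,0,0,0],[15,0,0,0,0,0,0]], grip_force=3)

```text
clock: 24.7
tool_pos: [0.508, 0.0881, 0.2685]
eef_rot: [0.581, 0.814, 0.0, 0.0]
contact_force: [0.4, 0.2, -0.5]
opening: 0.315
finger_force: 3.0
```

```bash
python3 avg.py
cat > tilt.py <<'E'
from h import *
np.set_printoptions(precision=4,suppress=True)
for c in ['side','wrist','top']:
    s=status.get_state(); cams.snapshot(c)
    for d in sorted(finder.regions_of(c,'rolling_pin'),key=lambda d:-d['score'])[:1]:
        v,u=np.nonzero(d['mask']); q=cv2.minAreaRect(np.c_[u,v].astype(np.float32)); print(c,d['score'],np.round(cv2.boxPoints(q)).tolist(),round(q[2],1),len(u))
E
python3 tilt.py
```

```text
[0.50803347 0.08817779 0.26853251] 25.35 0.31635388015293403 -0.11024030473570155 0.00999932581608075 0.006650251628505075
side 0.94 [[222.0, 170.0], [232.0, 158.0], [266.0, 187.0], [256.0, 199.0]] 40.0 365
wrist 0.71 [[218.0, 0.0], [288.0, 0.0], [288.0, 353.0], [218.0, 353.0]] 90.0 19608
top 0.42 [[170.0, 209.0], [179.0, 209.0], [179.0, 220.0], [170.0, 220.0]] 90.0 102
```

>>> play_rows(rows=[[34,0,0,0,0,0,0],[36,0,0,0,0,0,0],[38,0,0,0,0,0,0],[38,0,0,0,0,0,0]])

```text
clock: 26.2
tool_pos: [0.5079, 0.0881, 0.2685]
eef_rot: [0.581, 0.814, -0.0, -0.0]
contact_force: [-0.5, -0.9, 0.0]
opening: 0.38
finger_force: 0.0
```

```bash
python3 tilt.py; python3 st.py
```

```text
side 0.64 [[219.0, 177.0], [225.0, 165.0], [265.0, 184.0], [258.0, 197.0]] 26.6 339
wrist 0.62 [[219.0, 0.0], [288.0, 0.0], [288.0, 353.0], [219.0, 353.0]] 90.0 19655
top 0.45 [[169.0, 211.0], [177.0, 209.0], [180.0, 220.0], [171.0, 222.0]] 78.7 95
26.5 [0.508  0.0881 0.2685] [179.9945  -0.0042 109.0113] 0.3814322070882145 0.0
F [0.1056 0.0956 0.0935] M [-0.0947  0.0962 -0.0205] Mtool [ 0.1218 -0.0582  0.0205]
```

>>> play_rows(rows=[[42,0,0,0,0,0,0],[46,0,0,0,0,0,0],[50,0,0,0,0,0,0]])

```text
clock: 26.88
tool_pos: [0.5079, 0.0881, 0.2685]
eef_rot: [0.581, 0.814, 0.0, -0.0]
contact_force: [1.5, -0.1, -0.7]
opening: 0.498
finger_force: 0.0
```

Run:
```python
from h import *
for k in range(3):
    for c in ['wrist','side']:
        cams.snapshot(c)
        d=max(finder.regions_of(c,'rolling_pin'),key=lambda d:d['score']); m=d['mask']
        if c=='wrist': print([int(m[r].sum()) for r in (3,30,60,100,150,200,240)], status.get_state()['clock'])
        else:
            v,u=np.nonzero(m); print(c,round(d['score'],2),u.min(),u.max(),v.min(),v.max(),[(x,int(v[u==x].min()),int(v[u==x].max())) for x in range(u.min(),u.max(),6) if (u==x).any()])
```

```text
[70, 69, 67, 65, 62, 59, 56] 26.975
side 0.75 224 263 167 195 [(224, 167, 172), (242, 171, 185), (248, 175, 189), (254, 180, 195), (260, 182, 193)]
[70, 69, 67, 65, 62, 57, 56] 27.175
side 0.58 224 263 167 195 [(224, 168, 170), (242, 172, 186), (248, 175, 190), (254, 180, 195), (260, 182, 194)]
[71, 69, 67, 64, 62, 57, 56] 27.375
side 0.85 224 263 166 195 [(224, 167, 171), (242, 173, 184), (248, 176, 189), (254, 180, 195), (260, 182, 194)]
```

>>> play_rows(rows=[[55,0,0,-0.005,0,0,0],[60,0,0,-0.015,0,0,0],[60,0,0,-0.03,0,0,0],[60,0,0,-0.03,0,0,0],[60,0,0,-0.03,0,0,0],[60,0,0,0,0,0,0],[60,0,0,0,0,0,0]])

```text
clock: 28.35
tool_pos: [0.5076, 0.0881, 0.3785]
eef_rot: [0.581, 0.814, -0.0, -0.0]
contact_force: [-0.7, 0.7, 0.2]
opening: 0.604
finger_force: 0.0
```

Run:
```python
from h import *
np.set_printoptions(precision=4,suppress=True)
for k in range(2):
    cams.snapshot('side')
    d=max(finder.regions_of('side','rolling_pin'),key=lambda d:d['score']); v,u=np.nonzero(d['mask'])
    print(round(d['score'],2),[(x,int(v[u==x].min()),int(v[u==x].max())) for x in range(u.min(),u.max(),5) if (u==x).any()])
# expected pixels of a level pin at the saddle
c=C('side');F=f(c);a=np.radians(109);ax=np.array([np.cos(a),np.sin(a),0])
for t in (-.057,0,.183):
    p=np.array(c['R'])@(np.array([.508,.088,.1145])+t*ax)+np.array(c['t']);print('expect',t,F*p[0]/p[2]+c['cx'],F*p[1]/p[2]+c['cy'])
s=status.get_state();cams.snapshot('wrist');print(s['clock'],s['tool_pos'])
m=max(finder.regions_of('wrist','rolling_pin'),key=lambda d:d['score'])['mask']
v,u=np.nonzero(m);print(u.min(),u.max(),v.min(),v.max(),[(r,int(m[r].sum())) for r in range(v.min()+3,v.max(),20)])
cams.snapshot('top')
for l in ['tin','spice_jar','mug']:
    for d in finder.spot_in('top',l)[:1]: print(l,d['score'],world('top',d['at']))
```

```text
0.76 [(209, 154, 161), (214, 153, 164), (219, 156, 168), (224, 160, 172), (229, 163, 175), (234, 167, 179), (239, 170, 182), (244, 174, 185), (249, 177, 189), (254, 180, 194), (259, 182, 194)]
0.59 [(209, 156, 158), (214, 153, 164), (219, 156, 168), (224, 160, 172), (229, 163, 175), (234, 166, 179), (239, 170, 182), (244, 174, 186), (249, 177, 191), (254, 180, 195), (259, 182, 194)]
expect -0.057 258.14043780572445 188.97328391271765
expect 0 245.34665946695117 179.96925683378953
expect 0.183 211.62247744240221 156.23479465044252
28.55 [0.5077 0.0881 0.3777]
235 274 0 258 [(3, 39), (23, 38), (43, 38), (63, 38), (83, 36), (103, 36), (123, 36), (143, 34), (163, 34), (183, 34), (203, 32), (223, 31), (243, 34)]
tin 0.69 [ 0.6227 -0.0455  0.051 ]
spice_jar 0.73 [ 0.6294 -0.1235  0.105 ]
mug 0.65 [0.493  0.325  0.0314]
```

The pin's ends match the pixels predicted for a level pin on the saddle. It is steady, and nothing else has moved.

```bash
python3 -c "
from plant import r
print(r.finish_job())"
```

```text
the job is handed in; nothing more can be done
None
```

The rolling pin lies level and released in the wooden rest's saddle, at its balance point about 63 mm from its middle; the tin, jar and mug are unmoved, and I handed it in at about 29 s, having viewed 11 pictures, one over the limit of 10.

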